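# Set out the blade fixings and hold back the saw's blade guard

### The job

We are changing the blade on the circular saw that lies clamped on the bench: tip its loose fixings out of the turned wooden cup into the wooden parts tray and stand the empty cup upright on the bench again. Then swing the saw's lower blade guard open by its lever, against the spring, until it meets its stop, and finish while holding it there with the gripper, so that the new blade can be fitted. Leave the blade, the battery pack and the file where they lie.

Things in the scene. Friction and masses are not known exactly. Their poses are not given: they have to be found in the camera images.
- saw: Circular saw, battery and blade off, clamped lying on its motor, blade side up. Origin on the bench under the spindle, z up. The 3 mm sole plate stands on edge at x -28 mm (y -150 to 140, top 150 mm above the bench); beyond it sticks the closed lower guard, to x -91. Upper guard: half disc, radius 97, on the +x side, top at 132. Handle and holdfast at +y (to x 120, y 186, below 125).
- spindle (a point): The pivot axis of the lower guard (vertical, through the saw's spindle), marked at the lever's grip height, 163 mm above the bench.
- guard (a joint): Angle of the lower blade guard about the vertical spindle axis: 0 closed, 2.0 rad at the open stop; grows as guard and lever turn clockwise seen from above. The spring's torque rises evenly from 0.24 N m at 0 to 0.64 N m at the stop (3 to 8 N at the peg); let go, the guard snaps shut.
- lever (a point): Grip point of the guard's black lever: an arm reaching over the upper guard, ending in an upright round thumb peg 17 mm thick, its axis 82 mm from the spindle axis, standing free from 143 to 173 mm above the bench; this point is on its axis at 163 mm. Seen from the spindle it lies 70 degrees from the saw's x axis towards +y when closed, 45 degrees from x towards -y at the stop.
- tray: Fixed plywood parts tray, outside 150 (x) by 220 (y) by 32 mm high, walls and floor 8 mm thick. Origin at the centre of its underside, z up.
- cup: Turned wooden cup, 56 mm high, straight outside 64 mm in diameter; the bore tapers from 57 mm wide at the rim to 38 mm at its 6 mm thick floor; about 75 g, waxed smooth: the fixings slide out when it is tipped to about 105 degrees. It stands on the bench on the -x side of the tray, with the four fixings in it. Origin at the centre of its underside, z towards its mouth.
- cup_rim (a point): Centre of the cup's mouth.
- inner_flange: Steel disc flange, 30 mm in diameter, 6 mm thick, 34 g, starting in the cup. Origin at the centre of one face.
- outer_flange: Steel flange with a stepped boss, 30 mm in diameter, 9 mm thick, 32 g, starting in the cup. Origin at the centre of the wide face.
- washer: Thick dark steel washer, 25 mm in diameter, 5 mm thick, 16 g, starting in the cup. Origin at the centre of one face.
- blade_bolt: Hexagon bolt, head 18 mm across, 25 mm long, 22 g, starting in the cup. Origin at the centre of the head's outer face.
- blade: The new saw blade, 165 mm in diameter, 4 mm thick, lying flat at the far side of the bench. Origin at its centre.
- battery: The saw's battery pack, 74 by 114 by 62 mm high, lying between the saw and the robot. Origin at the centre of its underside, x along its length.
- file: Flat file with a wooden handle, 285 mm long and 26 mm high, lying behind the tray (its +x side). Origin under its middle, x towards the tip.
Not all that is in view belongs to the job. Several things look just like the cup: the one meant starts nearest to the robot's base.

How it is judged:
On the way, in this order (a step that is already met when the one before it is completed fails the run):
1. the cup is tipped over the parts tray (angle between cup's own z axis and vertical above 1.2 rad and horizontal distance between cup_rim and tray below 0.16 m), for 0.1 s.
2. all four fixings lie in the tray and the empty cup stands upright on the bench, let go (x of inner_flange in the frame of tray between -0.07 and 0.07 m and y of inner_flange in the frame of tray between -0.105 and 0.105 m and height (world z) of each of inner_flange, outer_flange, washer, blade_bolt below 0.032 m and x of outer_flange in the frame of tray between -0.07 and 0.07 m and y of outer_flange in the frame of tray between -0.105 and 0.105 m and x of washer in the frame of tray between -0.07 and 0.07 m and y of washer in the frame of tray between -0.105 and 0.105 m and x of blade_bolt in the frame of tray between -0.07 and 0.07 m and y of blade_bolt in the frame of tray between -0.105 and 0.105 m and angle between cup's own z axis and vertical below 0.1 rad and height (world z) of cup between -0.004 and 0.004 m and contact force between cup and the arm below 0.2 N and contact force between cup and the fingers below 0.2 N and linear speed of cup below 0.03 m/s and contact force between cup and saw below 0.2 N), for 0.2 s.
3. the guard is swung to its stop and held by the gripper (value of joint guard above 1.92 rad and contact force between guard and the fingers above 2 N and contact force between guard and cup below 0.2 N and contact force between guard and blade below 0.2 N and contact force between guard and battery below 0.2 N and contact force between guard and file below 0.2 N and contact force between guard and inner_flange below 0.2 N and contact force between guard and outer_flange below 0.2 N and contact force between guard and washer below 0.2 N and contact force between guard and blade_bolt below 0.2 N), for 0.3 s.
At the end, for the whole second after the job is handed in: All four fixings in the tray below its rim; cup upright (0.1 rad) on the bench, let go; guard held at its stop by the gripper (above 1.92 of 2.0 rad, still, at least 2 N, nothing else touching it); blade, battery pack and file within 30 mm of their places (all of step 2 and all of step 3 and distance of each of blade, battery, file from where it was at the start of the episode below 0.03 m and velocity of joint guard between -0.1 and 0.1 rad/s); the arm keeps its last pose, push and grip.
It fails at once if the new blade is pushed away (distance of blade from where it was at the start of the episode above 0.03 m).
It fails at once if the battery pack is pushed away (distance of battery from where it was at the start of the episode above 0.03 m).
It fails at once if the file is pushed away (distance of file from where it was at the start of the episode above 0.03 m).
It also fails if it takes over 72 s, if anything falls off the work surface, if the arm or the gripper's body presses on something with over 40 N, if the wrist force passes 120 N, or if a joint passes its speed limit or range.

### The arm

A 7-joint arm with a two-finger parallel gripper is mounted at the origin on the work surface. World frame = base frame: x ahead of the robot, y to its left, z up, the work surface at z = 0. Lengths are in m, angles in rad, forces in N, time in s.
With the tool pointing down it reaches from about 0.4 to 0.875 m from the base axis. Payload 19.3 kg.
Tool frame: the origin (TCP) lies on the mounting face of the last link; the fingertips stand 173 mm ahead of it and the grasp point (between the pads) lies 155 mm ahead of it; z points along the fingers, y is the line along which they close (so a half turn about z gives the same grasp; the last joint's range is limited). The gripper opens to 85 mm and grips with 20 to 120 N. Pads are 22 mm wide; open, the fingers measure 114 mm over their backs; the gripper's body (76 mm by 85 mm) begins 54 mm behind the grasp point. The pads swing forward as they close: fully open they stand 13 mm farther back than shut.
Start: joints at [1.223, 0.521, -0.036, 1.599, 0.021, 1.021, -0.113], TCP at [0.171, -0.601, 0.405] pointing down, gripper open.
Joint ranges: [-2.91, 2.91], [-0.3, 2.13], [-1.5, 1.42], [0.17, 2.43], [-1.26, 4.41], [0.16, 1.93], [-2.52, 2.52]. Speed limits (rad/s): [1.89, 1.89, 2.39, 2.39, 3.01, 3.01, 3.01].

### API

Orientations are given as [roll, pitch, yaw] about the fixed x, y, z axes, in that order (R = Rz(yaw) Ry(pitch) Rx(roll)).
In Python, from workcell import bot, vision gives the robot as it stands.
- The arm moves only by the shell command python3 -m creep 'ROWS' [FORCE]. ROWS is JSON, a list that holds one entry, the list of rows, each a list of 7 numbers: the opening, from -1 (shut) to 1 (fully open), then the shift along the tool's x, y, z in cm, then the turn, a rotation vector about the tool's x, y, z in rad. In form: [[[grip, tx, ty, tz, rx, ry, rz], ...]]. A call has 1 to 12 rows; each row shifts and turns the commanded pose from where the row before left it, along the tool's axes as they then stand; what a row does not reach is not made up. A row lasts 1/8 s, in which the tool goes at most 62.5 mm and 10.7 degrees, less where a joint would pass 70% of its speed; a pose out of reach is approached as far as the arm can. A call with a gripper value outside its range is refused whole. The fingers move at their own pace and stop on an object; FORCE is the grip in N (left out, the last holds). Time passes only in rows, so rows that do not move let the fingers close. It gives the time, the measured TCP pose, the force, the opening and the grip force at its end, in the units of the state.
- bot.observe(): the state, without advancing time (a new reading comes with each control period).
- vision.grab_frame(name): name is "scene" or "top" or "wrist"; returns a dict with "image" (480x640x3 uint8, blue, green, red), "depth" (480x640 float32, m along the optical axis (not along the pixel's ray), 0 where there is no reading), "fovy" (degrees; the focal length in pixels is half the picture's height over the tangent of half this angle, whatever the lens; pixels are square), "cx", "cy" (the principal point, pixels), "k1" (the pictures are not rectified: a ray, as slopes to the right and down, at radius r is drawn at 1 + k1 r^2 times it, then the intrinsics apply), "cam_to_world" (4x4, takes a point from camera to world coordinates); the wrist camera has in their place "tool_from_camera" (4x4, takes a point from camera to tool coordinates, whose origin is the TCP and whose axes are the flange's). Camera axes: x right, y down, z forward; pixel columns grow to the right and rows downward; lengths in m; the calibration is good to about 2 mm. A picture is of the moment at which its call begins: read the wrist's pose just before it.
- bot.job_done(): hands the job in; it is judged then, once.
The state is a dict: "clock": time; "qpos": joint angles; "qd": joint speeds; "joint_efforts": joint torques, N m; "position": TCP position; "tool_rot": TCP orientation; "force": force on the tool from outside, world axes, zero at the start; "moment": the same for the moment, N m; "grip_width": finger opening in m; "finger_force": force on a finger pad.
Only numpy, scipy, OpenCV 4.12 (cv2) and the standard library are available. Lean on these libraries where they do the work, as an engineer would, in place of code of your own. Each camera call takes 0.05 s, during which the arm holds its last target. There are 200 camera calls.

## Working session

There is one attempt and no reset: what is moved stays moved. The work goes in short steps, Python scripts to look and compute and a shell command to move; the robot and the scene stay as the last step left them, time stands still between calls to the robot, and variables do not carry over. Pictures are saved under pics/ and viewed, at most 10 in all, crops included, and the job is handed in when it is done.

```bash
mkdir -p pics; ls
cat > h.py <<'E'
import numpy as np, cv2
from workcell import bot, vision
def rays(f):
    h,w=f['depth'].shape; F=h/2/np.tan(np.radians(f['fovy'])/2)
    u,v=np.meshgrid(np.arange(w),np.arange(h))
    K=np.array([[F,0,f['cx']],[0,F,f['cy']],[0,0,1.]])
    p=cv2.undistortPoints(np.stack([u,v],-1).reshape(-1,1,2).astype(np.float64),K,np.array([f['k1'],0,0,0.]))
    return p.reshape(h,w,2)
def cloud(f,T=None):
    p=rays(f); d=f['depth'].astype(float)
    c=np.stack([p[...,0]*d,p[...,1]*d,d,np.ones_like(d)],-1)
    return (c@(f['cam_to_world'] if T is None else T).T)[...,:3]
E
python3 - <<'E'
from h import *
print(bot.observe())
for n in ('top','scene'):
    f=vision.grab_frame(n); cv2.imwrite(f'pics/{n}0.png',f['image']); np.savez(f'{n}0.npz',**{k:v for k,v in f.items()})
    print(n,f['fovy'],f['k1'],f['cam_to_world'])
E
```

```text
pics
{'clock': 0.0, 'qpos': array([ 1.22282305,  0.52197115, -0.03632047,  1.60001711,  0.02119931,
        1.02109934, -0.11276786]), 'qd': array([-0.00119454,  0.00017711, -0.00093734, -0.00080628,  0.00019345,
       -0.00148929,  0.00157487]), 'joint_efforts': array([ 1.57952130e-03, -9.27113342e+01,  1.98108561e+00, -3.69935560e+01,
        1.79339165e-02,  8.21678579e-03, -6.06264121e-05]), 'position': array([ 0.17131731, -0.60090627,  0.40414915]), 'tool_rot': array([-3.14048576e+00,  8.26802342e-05,  2.77789284e-01]), 'force': array([-0.26416957, -1.05024633,  1.15347768]), 'moment': array([ 0.02593684, -0.04127298,  0.01203465]), 'finger_force': 0.0, 'grip_width': 0.085319949776001}
top 45.12145324590681 -0.0033525264962913854 [[-0.00932693 -0.98911453  0.14685182  0.38485477]
 [-0.99979344  0.01187635  0.01649328 -0.07360436]
 [-0.0180578  -0.14666766 -0.98902099  1.36204724]
 [ 0.          0.          0.          1.        ]]
scene 48.448941175372255 -0.03242820494162562 [[ 0.38989559  0.78389974 -0.4832004   1.2291609 ]
 [ 0.92077624 -0.32483872  0.21598825 -0.3423855 ]
 [ 0.01235094 -0.52913231 -0.84844944  1.2580432 ]
 [ 0.          0.          0.          1.        ]]
```

View pics/top0.png

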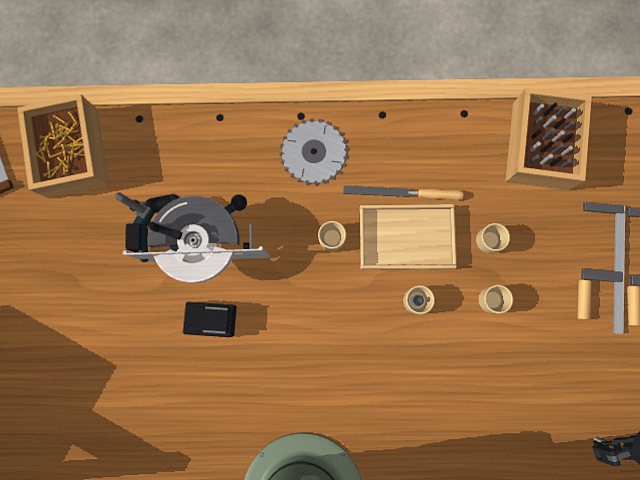

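View pics/scene0.png

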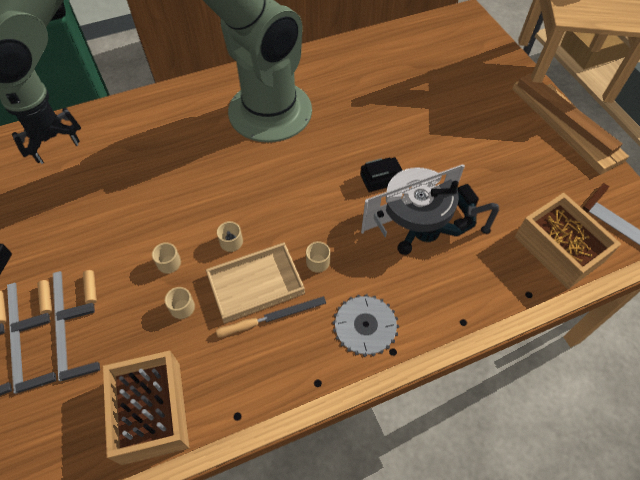

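The top view shows the loaded cup at (419,299), the tray at about (408,237), the saw's spindle at (193,240) and its peg near (153,227). The battery is at (209,320), the file at (400,191) and the blade at (314,152).

Run:
```python
from h import *
for n in ('top','scene'):
    f=dict(np.load(n+'0.npz')); P=cloud(f); z=P[...,2]
    def reg(x0,x1,y0,y1,z0,z1):
        m=(P[...,0]>x0)&(P[...,0]<x1)&(P[...,1]>y0)&(P[...,1]<y1)&(z>z0)&(z<z1)&(f['depth']>0); return P[m]
    if n=='top':
        for nm,uv in dict(cup=(419,299),c2=(331,236),c3=(492,238),c4=(495,299),tray=(408,237),spin=(193,240),peg=(153,227),bat=(209,320),blade=(314,152),l=(123,252),r=(270,250)).items(): print(nm,P[uv[1],uv[0]].round(3))
        c0=P[299,419]; s0=P[240,193]; t0=P[237,408]
    q=reg(c0[0]-.06,c0[0]+.05,c0[1]-.06,c0[1]+.06,.050,.062); print(n,'cup rim',len(q),q.min(0),q.max(0),cv2.minEnclosingCircle(q[:,:2].astype(np.float32)))
    q=reg(t0[0]-.13,t0[0]+.13,t0[1]-.16,t0[1]+.16,.027,.036)
    lab=cv2.minAreaRect(q[:,:2].astype(np.float32)); print('tray',len(q),lab)
    q=reg(s0[0]-.06,s0[0]+.0,s0[1]-.2,s0[1]+.2,.140,.155); print('plate top',len(q),cv2.minAreaRect(q[:,:2].astype(np.float32)), np.polyfit(q[:,1],q[:,0],1))
    q=reg(s0[0]-.1,s0[0]+.15,s0[1]-.15,s0[1]+.15,.166,.180); print('peg top',len(q),q.mean(0) if len(q) else 0, cv2.minEnclosingCircle(q[:,:2].astype(np.float32)) if len(q) else 0)
    q=reg(.2,.9,-.3,.5,.16,.25);print(len(q),q[::max(1,len(q)//15)].round(3))
```

```text
cup [ 0.431 -0.268  0.046]
c2 [ 0.583 -0.07   0.006]
c3 [ 0.573 -0.449  0.011]
c4 [ 0.431 -0.448  0.011]
tray [ 0.579 -0.253  0.006]
spin [0.561 0.229 0.125]
peg [0.582 0.302 0.173]
bat [0.389 0.205 0.058]
blade [ 0.789 -0.032  0.007]
l [0.533 0.371 0.152]
r [ 0.553  0.076 -0.005]
top cup rim 189 [ 0.39954352 -0.29786242  0.05024216] [ 0.4623117  -0.23642549  0.06169547] ((0.43079453706741333, -0.2676427960395813), 0.03200838342308998)
tray 1011 ((0.559433102607727, -0.25423434376716614), (0.22624066472053528, 0.31523796916007996), 11.833335876464844)
plate top 290 ((0.5354353785514832, 0.22547705471515656), (0.009337157011032104, 0.29909956455230713), 1.0619434118270874) [-0.02095746  0.53805112]
peg top 53 [0.58739298 0.30680472 0.17229573] ((0.5880705118179321, 0.3076092302799225), 0.008514463901519775)
60 [[0.596 0.31  0.168]
 [0.593 0.311 0.174]
 [0.593 0.302 0.174]
 [0.59  0.308 0.175]
 [0.591 0.3   0.173]
 [0.588 0.309 0.178]
 [0.588 0.301 0.176]
 [0.587 0.313 0.173]
 [0.587 0.305 0.172]
 [0.589 0.3   0.161]
 [0.584 0.305 0.178]
 [0.585 0.3   0.167]
 [0.582 0.306 0.174]
 [0.58
[... 339 characters left out ...]
7415561676, 0.22411999106407166), (0.013504737056791782, 0.29960742592811584), 1.3477778434753418) [-0.02313564  0.54158386]
peg top 34 [0.59168462 0.30631945 0.17109739] ((0.590968668460846, 0.3076186776161194), 0.008638003841042519)
44 [[0.584 0.305 0.172]
 [0.585 0.311 0.172]
 [0.584 0.302 0.171]
 [0.589 0.304 0.175]
 [0.591 0.309 0.176]
 [0.586 0.302 0.168]
 [0.591 0.304 0.173]
 [0.592 0.309 0.172]
 [0.592 0.316 0.169]
 [0.592 0.3   0.172]
 [0.597 0.302 0.178]
 [0.597 0.309 0.175]
 [0.586 0.301 0.161]
 [0.593 0.3   0.17 ]
 [0.594 0.307 0.167]
 [0.598 0.309 0.17 ]
 [0.59  0.302 0.161]
 [0.596 0.302 0.168]
 [0.598 0.306 0.169]
 [0.593 0.3   0.161]
 [0.597 0.306 0.163]
 [0.598 0.299 0.163]]
```

```bash
cat >> h.py <<'E'
from scipy.spatial.transform import Rotation as Ro
def rot(s): return Ro.from_euler('xyz',s['tool_rot'])
def to(target,Rt=None,s=None):
    """remaining shift (cm, tool axes) and rotvec to TCP target"""
    s=s or bot.observe(); R=rot(s); d=R.inv().apply(np.array(target)-s['position'])*100
    w=(R.inv()*Rt).as_rotvec() if Rt is not None else np.zeros(3)
    print('shift cm',d.round(2),'rotvec',w.round(3),'n>=',np.abs(np.linalg.norm(d)/6.2).round(1),(np.linalg.norm(w)/.186).round(1))
def tilt(psi,a): return Ro.from_euler('z',psi)*Ro.from_euler('x',np.pi)*Ro.from_euler('y',a)
def st():
    s=bot.observe(); print(s['clock'].__round__(2),'q',s['qpos'].round(3),'p',s['position'].round(4),'rpy',s['tool_rot'].round(3),'grasp',(s['position']+rot(s).apply([0,0,.155])).round(4),'F',s['force'].round(1),s['finger_force'],s['grip_width'])
E
python3 - <<'E'
from h import *
f=dict(np.load('top0.npz')); P=cloud(f); im=f['image']
for uv in [(362,206),(455,207),(457,268),(361,268),(345,190),(465,196)]: print(uv,P[uv[1]-2:uv[1]+3,uv[0]-2:uv[0]+3].reshape(-1,3).round(3)[[0,6,12,18,24]].tolist())
to([.339,-.21,.26],tilt(-.555,0));
E
```

```text
(362, 206) [[0.66, -0.141, 0.003], [0.651, -0.142, 0.035], [0.649, -0.144, 0.034], [0.648, -0.146, 0.029], [0.647, -0.149, 0.022]]
(455, 207) [[0.649, -0.357, 0.031], [0.653, -0.366, -0.001], [0.651, -0.368, -0.001], [0.648, -0.37, -0.001], [0.645, -0.372, 0.001]]
(457, 268) [[0.506, -0.354, 0.034], [0.507, -0.364, 0.001], [0.504, -0.366, 0.001], [0.502, -0.368, 0.003], [0.5, -0.371, -0.002]]
(361, 268) [[0.512, -0.136, 0.001], [0.508, -0.138, 0.012], [0.504, -0.139, 0.028], [0.504, -0.143, 0.001], [0.502, -0.145, 0.0]]
(345, 190) [[0.697, -0.1, 0.014], [0.694, -0.103, 0.018], [0.692, -0.105, 0.017], [0.689, -0.107, 0.017], [0.687, -0.11, 0.017]]
(465, 196) [[0.682, -0.388, 0.002], [0.68, -0.391, -0.002], [0.677, -0.393, 0.0], [0.674, -0.395, 0.001], [0.673, -0.398, -0.004]]
shift cm [ 26.85 -32.99  14.45] rotvec [-0.001  0.     0.833] n>= 7.2 4.5
```

```bash
python3 -m creep '[[[1,3.36,-4.12,1,0,0,0],[1,3.36,-4.12,1,0,0,0],[1,3.36,-4.12,1,0,0,0],[1,3.36,-4.12,1,0,0,0],[1,3.36,-4.12,1,0,0,0],[1,3.36,-4.12,1,0,0,0],[1,3.36,-4.12,1,0,0,0],[1,3.36,-4.12,1,0,0,0],[1,0,0,0,0,0,0.16],[1,0,0,0,0,0,0.16],[1,0,0,0,0,0,0.16],[1,0,0,0,0,0,0.16]]]' 40; python3 -c "
from h import *
st(); to([.339,-.21,.26],tilt(-.555,np.pi/4))"
```

```text
clock: 1.6
position: [0.3395, -0.2103, 0.3246]
tool_rot: [-3.142, 0.0, -0.367]
force: [0.5, -0.1, -0.2]
grip_width: 0.0853
finger_force: 0.0
1.6 q [ 0.417  0.301 -0.013  2.239  0.007  0.601 -1.539] p [ 0.3395 -0.2103  0.3246] rpy [-3.142  0.    -0.367] grasp [ 0.3394 -0.2103  0.1696] F [ 0.5 -0.1 -0.2] 0.0 0.08529331285231775
shift cm [-0.05 -0.01  6.46] rotvec [-0.074  0.783  0.178] n>= 1.0 4.3
```

```bash
python3 -m creep '[[[1,0,0,0,0,0,0.16],[1,0,0,0,0,0,0.028],[1,0,0,0,0,0.157,0],[1,0,0,0,0,0.157,0],[1,0,0,0,0,0.157,0],[1,0,0,0,0,0.157,0],[1,0,0,0,0,0.157,0],[1,0,0,0,0,0,0]]]'; python3 -c "
from h import *
st(); to([.339,-.21,.143],tilt(-.555,np.pi/4))"
```

```text
clock: 2.6
position: [0.349, -0.2286, 0.3766]
tool_rot: [3.123, -0.548, -0.536]
force: [-0.4, -0.5, -0.4]
grip_width: 0.0856
finger_force: 0.0
2.6 q [ 0.588  0.153 -0.201  2.34   0.842  0.162 -2.515] p [ 0.349  -0.2286  0.3766] rpy [ 3.123 -0.548 -0.536] grasp [ 0.417  -0.2723  0.2443] F [-0.4 -0.5 -0.4] 0.0 0.0855698698961893
shift cm [-13.72  -1.44  18.96] rotvec [0.006 0.237 0.018] n>= 3.8 1.3
```

```bash
cat > k.py <<'E'
import numpy as np, itertools
from scipy.optimize import least_squares
from scipy.spatial.transform import Rotation as Ro
def fk(q,p,s):
    o1,h,L1,a3,b3,L2,a4,a6,L3,o7=p; R=Ro.identity(); t=np.zeros(3)
    for ax,ang,off in (('z',s[0]*q[0]+o1,(0,0,h)),('y',q[1],(0,0,L1)),('z',s[1]*q[2],(a3,0,b3)),('y',q[3],(a4,0,L2)),('z',s[2]*q[4],(0,0,0)),('y',q[5],(a6,0,L3)),('z',s[3]*q[6]+o7,(0,0,0))):
        R=R*Ro.from_euler(ax,ang); t=t+R.apply(off)
    return t,R
def res(p,s,D):
    r=[]
    for q,pos,e in D:
        t,R=fk(q,p,s); r+=list((t-pos)*5)+list((R.inv()*Ro.from_euler('xyz',e)).as_rotvec())
    return np.array(r+[.01*p[4]])
D=[([1.22282305,0.52197115,-0.03632047,1.60001711,0.02119931,1.02109934,-0.11276786],[.17131731,-.60090627,.40414915],[-3.14048576,0,.277789]),
([0.417,0.301,-0.013,2.239,0.007,0.601,-1.539],[.3395,-.2103,.3246],[-3.142,0,-.367]),
([0.588,0.153,-0.201,2.34,0.842,0.162,-2.515],[.349,-.2286,.3766],[3.123,-.548,-.536])]
def fit(D=D):
    best=None
    for s in itertools.product((1,-1),repeat=4):
        for o7 in (0,1.57,3.14,-1.57):
            m=least_squares(res,[0,.35,.4,0,0,.4,0,.05,.2,o7],args=(s,D))
            if best is None or m.cost<best[0]: best=(m.cost,s,m.x)
    return best
if __name__=='__main__':
    b=fit(); print(b[0],b[1],b[2].round(4)); print(res(b[2],b[1],D).round(4))
    np.savez('k.npz',s=b[1],p=b[2])
E
python3 k.py
```

```text
0.005868068428204955 (-1, -1, -1, -1) [-0.1098  0.3486  0.5048  0.0359 -0.      0.4355  0.0118  0.0225  0.1267
  1.4667]
[-0.0413 -0.0121 -0.0028 -0.     -0.     -0.0057  0.0349  0.0692  0.015
 -0.0002 -0.0006 -0.0057  0.0064  0.0024 -0.0122  0.0569  0.0041  0.0114
 -0.    ]
```

```bash
python3 -m creep '[[[1,0,0,0,0,-0.18,0],[1,0,0,0,0,-0.18,0],[1,0,0,0,0,-0.18,0],[1,0,0,0,0,0,-0.18],[1,0,0,0,0,0,-0.18],[1,0,0,0,0,0,-0.18],[1,0,0,0,0,0,-0.18],[1,0,0,0,0,0,-0.18],[1,0,0,0,0,0,-0.18],[1,0,0,0,0,0,-0.18],[1,0,0,0,0,0,-0.18]]]'; python3 -c "
from h import *
st();to([.432,-.158,.30],tilt(np.pi/2,0))"
python3 -m creep '[[[1,0,0,0,0,0,-0.18],[1,0,0,0,0,0,-0.18],[1,0,0,0,0,0,-0.18],[1,0,0,0,0,0,-0.18]]]' >/dev/null; python3 -c "
from h import *
st();to([.432,-.158,.30],tilt(np.pi/2,0))"
```

```text
clock: 3.98
position: [0.3488, -0.2309, 0.3738]
tool_rot: [3.059, 0.018, 0.885]
force: [0.0, -0.1, -1.3]
grip_width: 0.0854
finger_force: 0.0
3.98 q [ 1.105  0.299 -0.798  2.145  0.383  0.749 -0.626] p [ 0.3488 -0.2309  0.3738] rpy [3.059 0.018 0.885] grasp [ 0.3569 -0.2412  0.2194] F [ 0.  -0.1 -1.3] 0.0 0.08541198787197367
shift cm [11.04  1.22  7.31] rotvec [ 0.073  0.046 -0.685] n>= 2.1 3.7
4.47 q [ 1.23   0.34  -0.96   2.14   0.468  0.784  0.011] p [ 0.3488 -0.2309  0.3739] rpy [3.092 0.068 1.604] grasp [ 0.3569 -0.2412  0.2194] F [ 0.5 -0.1  0.4] 0.0 0.08523882590055992
shift cm [7.5  8.2  7.31] rotvec [0.051 0.067 0.035] n>= 2.1 0.5
```

```bash
python3 -m creep '[[[1,3.75,4.1,2,0.05,0.067,0.035],[1,3.75,4.1,2,0,0,0],[1,0,0,0,0,-0.13,0],[1,0,0,0,0,-0.13,0],[1,0,0,0,0,-0.13,0]]]'>/dev/null; python3 -c "
from h import *
st()"
python3 -m creep '[[[1,0,0,0,0,-0.13,0],[1,0,0,0,0,-0.13,0],[1,0,0,0,0,-0.135,0],[1,0,0,0,0,0,0]]]'>/dev/null; python3 -c "
from h import *
st();to([.432,-.158,.143],tilt(np.pi/2,-np.pi/4))"
```

```text
5.1 q [ 0.645  0.437 -0.701  2.117  0.897  0.921 -0.665] p [ 0.431  -0.1564  0.3334] rpy [3.141 0.395 1.564] grasp [ 0.4307 -0.2161  0.1903] F [-1.1 -0.3 -0.7] 0.0 0.08530042992653367
5.6 q [ 0.433  0.468 -0.582  2.165  1.194  1.173 -0.969] p [ 0.4311 -0.1558  0.333 ] rpy [-3.14   0.786  1.567] grasp [ 0.4305 -0.2655  0.2234] F [0.3 0.4 0.2] 0.0 0.08520281795205292
shift cm [13.29  0.11 13.57] rotvec [-0.004  0.001 -0.003] n>= 3.1 0.0
```

```bash
python3 -m creep '[[[1,3.3,0.03,3.35,0,0,0],[1,3.3,0.03,3.35,0,0,0],[1,3.3,0.03,3.35,0,0,0],[1,1.7,0.02,1.7,0,0,0],[1,1.7,0,1.8,0,0,0],[1,0,0,0,0,0,0],[0.2,0,0,0,0,0,0],[-0.2,0,0,0,0,0,0],[-0.5,0,0,0,0,0,0],[-0.5,0,0,0,0,0,0],[-0.5,0,0,0,0,0,0],[-0.5,0,0,0,0,0,0]]]' 40; python3 -c "
from h import *
st()
f=vision.grab_frame('wrist'); cv2.imwrite('pics/w1.png',f['image'])"
```

```text
clock: 7.1
position: [0.433, -0.1593, 0.1451]
tool_rot: [3.137, 0.789, 1.561]
force: [-1.1, 2.5, 9.0]
grip_width: 0.0626
finger_force: 44.6
7.1 q [ 0.35   0.88  -0.475  2.193  1.538  1.15  -1.426] p [ 0.433  -0.1593  0.1451] rpy [3.137 0.789 1.561] grasp [ 0.4327 -0.2693  0.0359] F [-1.1  2.5  9. ] 44.612585697323084 0.06264224470724036
```

View pics/w1.png

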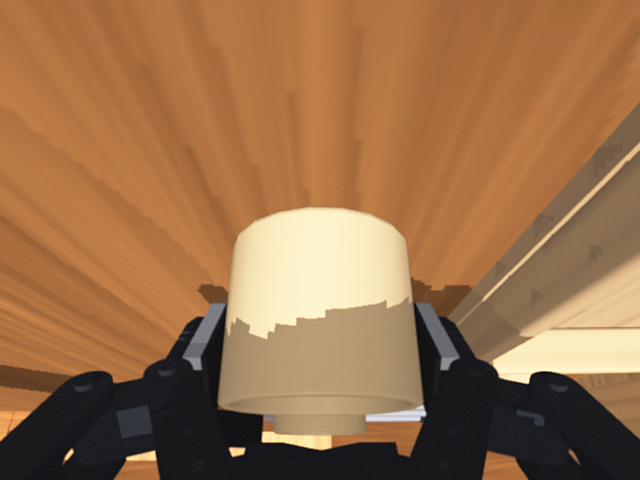

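The wrist view shows the cup squarely between the pads at about (320,310). Next I lift it and tilt it near horizontal.

```bash
python3 -m creep '[[[-0.5,-1.5,0,-1.5,0,0,0],[-0.5,-3.5,0,-3.5,0,0,0],[-0.5,-3.5,0,-3.5,0,0,0],[-0.5,0,0,0,0,-0.102,0],[-0.5,0,0,0,0,-0.102,0],[-0.5,0,0,0,0,-0.102,0],[-0.5,0,0,0,0,-0.102,0],[-0.5,0,0,0,0,-0.102,0],[-0.5,0,0,0,0,-0.102,0],[-0.5,0,0,0,0,0,0]]]'; python3 -c "
from h import *
st(); a=.175;to(np.array([.548,-.285,.12])+.155*np.array([0,np.cos(a),np.sin(a)]),tilt(np.pi/2,-np.pi/2+a))"
```

```text
clock: 8.4
position: [0.4326, -0.1585, 0.2641]
tool_rot: [3.131, 1.399, 1.555]
force: [-0.1, 0.4, -1.9]
grip_width: 0.063
finger_force: 46.2
8.4 q [ 0.147  0.769 -0.345  2.215  1.475  1.654 -1.411] p [ 0.4326 -0.1585  0.2641] rpy [3.131 1.399 1.555] grasp [ 0.4318 -0.3112  0.2376] F [-0.1  0.4 -1.9] 46.15952263819054 0.06303784704522851
shift cm [12.02 11.51 -0.63] rotvec [-0.005  0.003 -0.003] n>= 2.7 0.0
```

```bash
python3 -m creep '[[[-0.5,0,3.84,-0.2,0,0,0],[-0.5,0,3.84,-0.2,0,0,0],[-0.5,0,3.84,-0.2,0,0,0],[-0.5,4,0,0,0,0,0],[-0.5,4,0,0,0,0,0],[-0.5,4,0,0,0,0,0],[-0.5,0,0,0,0,0,-0.17],[-0.5,0,0,0,0,0,-0.17],[-0.5,0,0,0,0,0,-0.17],[-0.5,0,0,0,0,0,-0.17],[-0.5,0,0,0,0,0,-0.17]]]'; python3 -c "
from h import *
st()"
```

```text
clock: 9.78
position: [0.5484, -0.1335, 0.148]
tool_rot: [-1.801, 0.705, 2.984]
force: [-0.1, -0.4, -1.4]
grip_width: 0.0622
finger_force: 46.2
9.78 q [ 0.072  1.057 -0.291  1.874  1.511  1.664 -0.509] p [ 0.5484 -0.1335  0.148 ] rpy [-1.801  0.705  2.984] grasp [ 0.5474 -0.2862  0.121 ] F [-0.1 -0.4 -1.4] 46.18013526778668 0.06215632937251169
```

```bash
python3 -m creep '[[[-0.5,0,0,0,0,0,-0.17],[-0.5,0,0,0,0,0,-0.17],[-0.5,0,0,0,0,0,-0.17],[-0.5,0,0,0,0,0,-0.17],[-0.5,0,0,0,0,0,-0.17],[-0.5,0,0,0,0,0,-0.17],[-0.5,0,0,0,0,0,-0.17],[-0.5,0,0,0,0,0,-0.17],[-0.5,0,0,0,0,0,-0.17],[-0.5,0,0,0,0,0,0],[-0.5,0,0,0,0,0,0]]]'; python3 -m creep '[[[-0.5,0,0,0,0,0,-0.15],[-0.5,0,0,0,0,0,-0.15],[-0.5,0,0,0,0,0,0],[-0.5,0,0,0,0,0,0],[-0.5,0,0,0,0,0,0],[-0.5,0,0,0,0,0,0]]]'; python3 -c "
from h import *
st();f=vision.grab_frame('scene'); cv2.imwrite('pics/s1.png',cv2.resize(f['image'][200:360,130:370],None,fx=3,fy=3))"
```

```text
clock: 11.15
position: [0.5483, -0.1335, 0.1478]
tool_rot: [-1.816, -0.787, -2.972]
force: [-0.1, -0.5, -0.6]
grip_width: 0.0629
finger_force: 46.2
clock: 11.9
position: [0.5483, -0.1333, 0.1475]
tool_rot: [-1.938, -1.077, -2.821]
force: [0.8, 0.1, -0.8]
grip_width: 0.0628
finger_force: 46.2
11.9 q [ 0.048  1.055 -0.259  1.875  1.498  1.642  1.311] p [ 0.5483 -0.1333  0.1475] rpy [-1.938 -1.077 -2.821] grasp [ 0.5474 -0.286   0.1211] F [ 0.8  0.1 -0.8] 46.193225886672735 0.06276443946041516
```

View pics/s1.png

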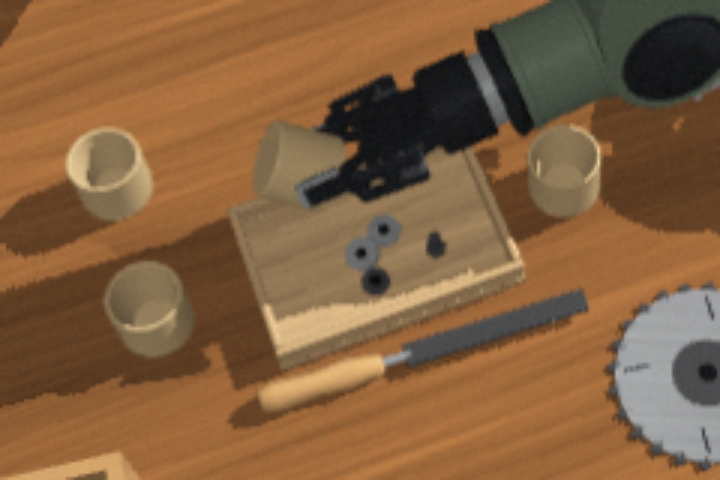

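The crop shows all four fixings on the tray floor, near (361,253), (384,230), (375,281) and (435,244). The cup is empty, so I reverse the moves to stand it back up.

```bash
python3 -m creep '[[[-0.5,0,0,0,0,0,0.17],[-0.5,0,0,0,0,0,0.17],[-0.5,0,0,0,0,0,0.17],[-0.5,0,0,0,0,0,0.17],[-0.5,0,0,0,0,0,0.17],[-0.5,0,0,0,0,0,0.17],[-0.5,0,0,0,0,0,0.17],[-0.5,0,0,0,0,0,0.17],[-0.5,0,0,0,0,0,0.17],[-0.5,0,0,0,0,0,0.17],[-0.5,0,0,0,0,0,0.17],[-0.5,0,0,0,0,0,0.17]]]'; python3 -m creep '[[[-0.5,0,0,0,0,0,0.17],[-0.5,0,0,0,0,0,0.17],[-0.5,0,0,0,0,0,0.17],[-0.5,0,0,0,0,0,0.13],[-0.5,-4,0,0,0,0,0],[-0.5,-4,0,0,0,0,0],[-0.5,-4,0,0,0,0,0],[-0.5,0,-3.84,0.2,0,0,0],[-0.5,0,-3.84,0.2,0,0,0],[-0.5,0,-3.84,0.2,0,0,0],[-0.5,0,0,0,0,0,0]]]'; python3 -c "
from h import *
st(); to([.433,-.1593,.2451],Ro.from_euler('xyz',[3.137,.789,1.561]))"
```

```text
clock: 13.45
position: [0.5482, -0.1333, 0.1475]
tool_rot: [-1.855, 0.92, 2.907]
force: [0.2, 0.1, -0.4]
grip_width: 0.0624
finger_force: 46.2
clock: 14.82
position: [0.4309, -0.1593, 0.2646]
tool_rot: [3.132, 1.4, 1.555]
force: [1.2, 0.2, -1.3]
grip_width: 0.0626
finger_force: 46.2
14.82 q [ 0.148  0.768 -0.345  2.219  1.475  1.655 -1.414] p [ 0.4309 -0.1593  0.2646] rpy [3.132 1.4   1.555] grasp [ 0.4299 -0.312   0.2383] F [ 1.2  0.2 -1.3] 46.18791358312592 0.06264869440782725
shift cm [1.92 0.21 0.33] rotvec [-0.001  0.611  0.001] n>= 0.3 3.3
```

```bash
python3 -m creep '[[[-0.5,0,0.2,0,0,0.102,0],[-0.5,0,0,0,0,0.102,0],[-0.5,0,0,0,0,0.102,0],[-0.5,0,0,0,0,0.102,0],[-0.5,0,0,0,0,0.102,0],[-0.5,0,0,0,0,0.101,0],[-0.5,3.5,0,3.5,0,0,0],[-0.5,3.5,0,3.5,0,0,0],[-0.5,0,0,0,0,0,0],[-0.5,0,0,0,0,0,0]]]'; python3 -c "
from h import *
st(); to([.433,-.1593,.1451],Ro.from_euler('xyz',[3.137,.789,1.561]))"
```

```text
clock: 16.08
position: [0.4354, -0.1592, 0.1668]
tool_rot: [3.136, 0.79, 1.561]
force: [-0.2, 0.6, -0.8]
grip_width: 0.0624
finger_force: 46.2
16.07 q [ 0.351  0.83  -0.48   2.194  1.498  1.143 -1.378] p [ 0.4354 -0.1592  0.1668] rpy [3.136 0.79  1.561] grasp [ 0.4351 -0.2693  0.0577] F [-0.2  0.6 -0.8] 46.15104873664677 0.062421501246396206
shift cm [ 1.53 -0.25  1.54] rotvec [ 0.001  0.001 -0.   ] n>= 0.4 0.0
```

```bash
python3 -m creep '[[[-0.5,0.7,0,0.7,0,0,0],[-0.5,0.5,0,0.5,0,0,0],[-0.5,0.32,0,0.32,0,0,0],[-0.5,0,0,0,0,0,0],[0.7,0,0,0,0,0,0],[1,0,0,0,0,0,0],[1,0,0,0,0,0,0],[1,0,0,0,0,0,0],[1,-0.7,0,-0.7,0,0,0],[1,-2,0,-2,0,0,0],[1,-3.5,0,-3.5,0,0,0],[1,-3.5,0,-3.5,0,0,0]]]'
python3 - <<'E'
from h import *
st();f=vision.grab_frame('scene'); cv2.imwrite('pics/s2.png',cv2.resize(f['image'][170:360,130:370],None,fx=3,fy=3))
P=cloud(f);m=(abs(P[...,0]-.433)<.06)&(abs(P[...,1]+.268)<.06)&(P[...,2]>.05)&(P[...,2]<.065);q=P[m]
print(len(q),cv2.minEnclosingCircle(q[:,:2].astype(np.float32)), np.linalg.lstsq(np.c_[q[:,:2]-q[:,:2].mean(0),np.ones(len(q))],q[:,2],rcond=None)[0])
E
```

```text
clock: 17.58
position: [0.4342, -0.1587, 0.2829]
tool_rot: [3.138, 0.789, 1.562]
force: [0.9, -0.5, 0.2]
grip_width: 0.0857
finger_force: 0.0
17.57 q [ 0.396  0.571 -0.538  2.186  1.286  1.148 -1.1  ] p [ 0.4342 -0.1587  0.2829] rpy [3.138 0.789 1.562] grasp [ 0.4338 -0.2686  0.1737] F [ 0.9 -0.5  0.2] 0.0 0.0856883205739542
124 ((0.43737319111824036, -0.2698253095149994), 0.03411361202597618) [ 0.02707522 -0.00931307  0.05469026]
```

View pics/s2.png

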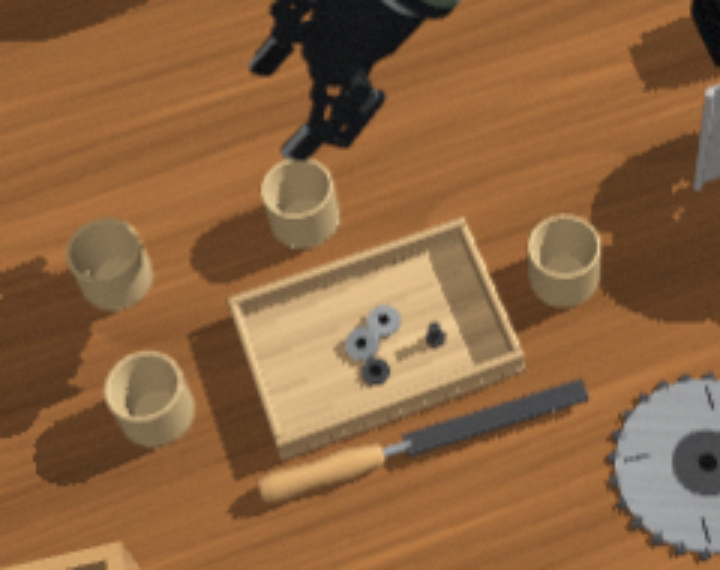

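The cup stands upright and empty at crop (300,200), and the fixings lie in the tray. Next is the lever.

```bash
python3 -m creep '[[[1,-2.5,0,-2.5,0,0.131,0],[1,-2.3,0,-2.7,0,0.131,0],[1,0,0,0,0,0.131,0],[1,0,0,0,0,0.131,0],[1,0,0,0,0,0.131,0],[1,0,0,0,0,0.131,0],[1,0,0,0,0,0,-0.17],[1,0,0,0,0,0,-0.17],[1,0,0,0,0,0,-0.17],[1,0,0,0,0,0,-0.17],[1,0,0,0,0,0,-0.17],[1,0,0,0,0,0,-0.17]]]'; python3 -c "
from h import *
st(); to([.5895,.308,.39],tilt(np.radians(200),0))"
```

```text
clock: 19.12
position: [0.434, -0.1603, 0.3523]
tool_rot: [-3.14, 0.005, 2.591]
force: [0.7, -0.2, -0.1]
grip_width: 0.0853
finger_force: 0.0
19.12 q [ 1.047  0.542 -1.09   2.031  0.611  0.933  0.649] p [ 0.434  -0.1603  0.3523] rpy [-3.14   0.005  2.591] grasp [ 0.4345 -0.1609  0.1973] F [ 0.7 -0.2 -0.1] 0.0 0.08526227769618935
shift cm [11.25 48.03 -3.9 ] rotvec [-0.004  0.003 -0.9  ] n>= 8.0 4.8
```

```bash
python3 -m creep '[[[1,1.25,5.34,-2,0,0,0],[1,1.25,5.34,-1.9,0,0,0],[1,1.25,5.34,0,0,0,0],[1,1.25,5.34,0,0,0,0],[1,1.25,5.34,0,0,0,0],[1,1.25,5.34,0,0,0,0],[1,1.25,5.34,0,0,0,0],[1,1.25,5.34,0,0,0,0],[1,1.25,5.34,0,0,0,0]]]'; python3 -m creep '[[[1,0,0,0,0,0,-0.18],[1,0,0,0,0,0,-0.18],[1,0,0,0,0,0,-0.18],[1,0,0,0,0,0,-0.18],[1,0,0,0,0,0,-0.18],[1,0,0,0,0,0,0]]]'
python3 - <<'E'
from h import *
st(); to([.5895,.308,.32],tilt(np.radians(200),0))
s=bot.observe();f=vision.grab_frame('wrist'); cv2.imwrite('pics/w2.png',f['image'])
T=np.eye(4);T[:3,:3]=rot(s).as_matrix();T[:3,3]=s['position']
P=cloud(f,T@f['tool_from_camera']);m=(np.hypot(P[...,0]-.59,P[...,1]-.308)<.03)&(P[...,2]>.167)&(P[...,2]<.18)&(f['depth']>0);q=P[m]
print(len(q),q.mean(0) if len(q) else 0,cv2.minEnclosingCircle(q[:,:2].astype(np.float32)) if len(q) else 0)
E
```

```text
clock: 20.25
position: [0.593, 0.3087, 0.3904]
tool_rot: [-3.141, 0.005, 2.585]
force: [1.2, 0.4, 0.0]
grip_width: 0.0853
finger_force: 0.0
clock: 21.0
position: [0.5927, 0.3069, 0.3901]
tool_rot: [-3.138, 0.002, -2.799]
force: [0.0, -0.1, -0.6]
grip_width: 0.0853
finger_force: 0.0
21.0 q [ 0.064  0.855 -1.149  1.455  0.79   1.339  0.778] p [0.5927 0.3069 0.3901] rpy [-3.138e+00  2.000e-03 -2.799e+00] grasp [0.5931 0.3065 0.2351] F [ 0.  -0.1 -0.6] 0.0 0.08532161886092196
shift cm [0.27 0.23 7.01] rotvec [-0.003  0.001 -0.007] n>= 1.1 0.0
836 [0.58682839 0.30712554 0.17164648] ((0.5870083570480347, 0.30710309743881226), 0.008544211275875568)
```

View pics/w2.png

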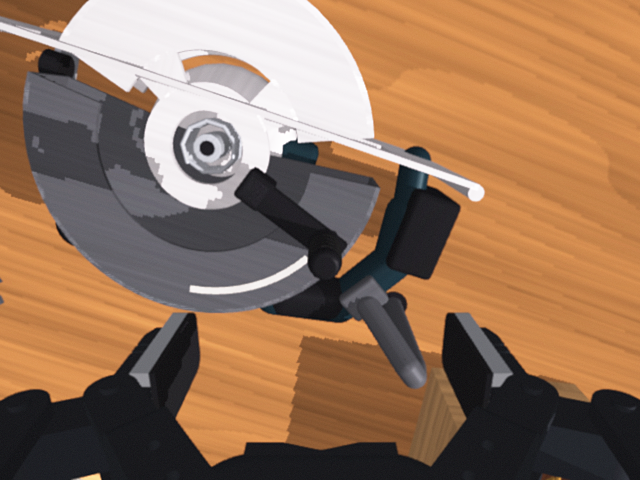

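The wrist view shows the peg top at (325,262) between the open fingers. Measured, it sits at about (0.588, 0.307) in the world frame.

```bash
python3 -m creep '[[[1,0.42,0.22,3.5,0,0,0],[1,0,0,2,0,0,0],[1,0,0,1.5,0,0,0],[1,0,0,0,0,0,0],[0,0,0,0,0,0,0],[-0.9,0,0,0,0,0,0],[-0.9,0,0,0,0,0,0],[-0.9,0,0,0,0,0,0],[-0.9,0,0,0,0,0,0],[-0.9,0,0,0,0,0,0],[-0.9,0,0,0,0,0,0]]]' 60
python3 - <<'E'
from h import *
st()
# arc rows: tool shift per row, lever turning 0->2.03 in 12+ rows, tool yaw cw .093/row
c=np.array([.5635,.2305]); s=bot.observe(); p=s['position'][:2]; r=np.linalg.norm(p-c); a0=np.arctan2(*(p-c)[::-1]); print('r',r,'ang',np.degrees(a0))
n=24; psi=s['tool_rot'][2]; tot=2.03; w=1.10
for i in range(n):
    A=a0-tot*i/n;B=a0-tot*(i+1)/n; d=.082*np.array([np.cos(B)-np.cos(A),np.sin(B)-np.sin(A)])*100
    h=psi-w*i/n; print(i,np.array([d@[np.cos(h),np.sin(h)],d@[np.sin(h),-np.cos(h)]]).round(2),round(w/n,4))
E
```

```text
clock: 22.42
position: [0.5884, 0.3074, 0.3203]
tool_rot: [-3.137, 0.002, -2.799]
force: [-0.4, -2.6, 5.3]
grip_width: 0.0141
finger_force: 58.5
22.43 q [ 0.05   0.921 -1.104  1.526  0.858  1.235  0.723] p [0.5884 0.3074 0.3203] rpy [-3.137e+00  2.000e-03 -2.799e+00] grasp [0.5889 0.3069 0.1653] F [-0.4 -2.6  5.3] 58.51523858909786 0.014053189867798169
r 0.08081835962992302 ang 72.03470543935813
0 [-0.53 -0.45] 0.0458
1 [-0.51 -0.47] 0.0458
2 [-0.49 -0.49] 0.0458
3 [-0.48 -0.5 ] 0.0458
4 [-0.46 -0.52] 0.0458
5 [-0.44 -0.54] 0.0458
6 [-0.41 -0.56] 0.0458
7 [-0.39 -0.57] 0.0458
8 [-0.37 -0.59] 0.0458
9 [-0.35 -0.6 ] 0.0458
10 [-0.32 -0.61] 0.0458
11 [-0.3  -0.63] 0.0458
12 [-0.27 -0.64] 0.0458
13 [-0.25 -0.65] 0.0458
14 [-0.22 -0.66] 0.0458
15 [-0.2  -0.66] 0.0458
16 [-0.17 -0.67] 0.0458
17 [-0.15 -0.68] 0.0458
18 [-0.12 -0.68] 0.0458
19 [-0.09 -0.69] 0.0458
20 [-0.07 -0.69] 0.0458
21 [-0.04 -0.69] 0.0458
22 [-0.01 -0.69] 0.0458
23 [ 0.01 -0.69] 0.0458
```

```bash
python3 -m creep '[[[-0.9,-0.53,-0.45,0,0,0,0.046],[-0.9,-0.51,-0.47,0,0,0,0.046],[-0.9,-0.49,-0.49,0,0,0,0.046],[-0.9,-0.48,-0.5,0,0,0,0.046],[-0.9,-0.46,-0.52,0,0,0,0.046],[-0.9,-0.44,-0.54,0,0,0,0.046],[-0.9,-0.41,-0.56,0,0,0,0.046],[-0.9,-0.39,-0.57,0,0,0,0.046]]]'
cat > a.py <<'E'
from h import *
st(); c=np.array([.5635,.2305]); s=bot.observe(); p=s['position'][:2]; r=np.linalg.norm(p-c); a0=np.arctan2(*(p-c)[::-1])
print('r',r,'guard est',np.radians(71.3)-a0)
E
python3 a.py
```

```text
clock: 23.42
position: [0.6311, 0.2758, 0.3205]
tool_rot: [3.141, 0.003, 3.116]
force: [-2.7, 11.4, -2.8]
grip_width: 0.0142
finger_force: 60.1
23.43 q [ 0.067  0.919 -1.029  1.453  0.81   1.227  0.484] p [0.6311 0.2758 0.3205] rpy [3.141e+00 3.000e-03 3.116e+00] grasp [0.6316 0.2759 0.1655] F [-2.7 11.4 -2.8] 60.0510028086137 0.014237310806217828
r 0.0814379622703022 guard est 0.6538156952972732
```

```bash
python3 -m creep '[[[-0.9,-0.37,-0.59,0,0,0,0.046],[-0.9,-0.35,-0.6,0,0,0,0.046],[-0.9,-0.32,-0.61,0,0,0,0.046],[-0.9,-0.3,-0.63,0,0,0,0.046],[-0.9,-0.27,-0.64,0,0,0,0.046],[-0.9,-0.25,-0.65,0,0,0,0.046],[-0.9,-0.22,-0.66,0,0,0,0.046],[-0.9,-0.2,-0.66,0,0,0,0.046],[-0.9,-0.17,-0.67,0,0,0,0.046],[-0.9,-0.15,-0.68,0,0,0,0.046],[-0.9,-0.12,-0.68,0,0,0,0.046]]]';python3 a.py
```

```text
clock: 24.8
position: [0.6412, 0.2011, 0.3208]
tool_rot: [3.139, 0.007, 2.608]
force: [15.9, 6.9, -5.6]
grip_width: 0.0142
finger_force: 61.1
24.8 q [ 0.152  0.856 -0.942  1.508  0.737  1.153  0.108] p [0.6412 0.2011 0.3208] rpy [3.139 0.007 2.608] grasp [0.6423 0.201  0.1658] F [15.9  6.9 -5.6] 61.11620709998533 0.014229770028573422
r 0.08304650623871801 guard est 1.6057439746662785
```

```bash
python3 -m creep '[[[-0.9,-0.09,-0.69,0,0,0,0.046],[-0.9,-0.07,-0.69,0,0,0,0.046],[-0.9,-0.04,-0.69,0,0,0,0.046],[-0.9,-0.01,-0.69,0,0,0,0.046],[-0.9,0.01,-0.5,0,0,0,0],[-0.9,0,0,0,0,0,0],[-0.9,0,0,0,0,0,0]]]';python3 a.py
```

```text
clock: 25.68
position: [0.6241, 0.1731, 0.3209]
tool_rot: [3.139, 0.007, 2.425]
force: [13.7, -0.8, -3.2]
grip_width: 0.0141
finger_force: 59.4
25.68 q [ 0.192  0.81  -0.915  1.58   0.705  1.104 -0.047] p [0.6241 0.1731 0.3209] rpy [3.139 0.007 2.425] grasp [0.6251 0.1727 0.1659] F [13.7 -0.8 -3.2] 59.414916428390825 0.014124110868018232
r 0.08346243890130828 guard est 2.0030549468344865
```

```bash
python3 -m creep '[[[-0.9,0.02,-0.25,0,0,0,0],[-0.9,0,0,0,0,0,0],[-0.9,0,0,0,0,0,0]]]';python3 a.py; python3 -m creep '[[[-0.9,0.02,-0.2,0,0,0,0],[-0.9,0,0,0,0,0,0],[-0.9,0,0,0,0,0,0],[-0.9,0,0,0,0,0,0]]]';python3 a.py
python3 - <<'E'
from h import *
f=vision.grab_frame('top'); cv2.imwrite('pics/t2.png',cv2.resize(f['image'][160:360,100:520],None,fx=1.9,fy=1.9))
E
```

```text
clock: 26.05
position: [0.6226, 0.1715, 0.321]
tool_rot: [3.138, 0.007, 2.425]
force: [17.9, 2.3, -6.9]
grip_width: 0.0139
finger_force: 59.6
26.05 q [ 0.196  0.808 -0.916  1.586  0.705  1.1   -0.048] p [0.6226 0.1715 0.321 ] rpy [3.138 0.007 2.425] grasp [0.6238 0.1712 0.166 ] F [17.9  2.3 -6.9] 59.57673876313493 0.013857278525632524
r 0.08351868998782135 guard est 2.0290085911030684
clock: 26.55
position: [0.6219, 0.1709, 0.3211]
tool_rot: [3.134, 0.007, 2.425]
force: [31.1, 9.8, -14.9]
grip_width: 0.0138
finger_force: 59.1
26.55 q [ 0.198  0.806 -0.917  1.59   0.706  1.095 -0.048] p [0.6219 0.1709 0.3211] rpy [3.134 0.007 2.425] grasp [0.6236 0.1711 0.1661] F [ 31.1   9.8 -14.9] 59.12837700918317 0.01376881827917242
r 0.08345556871708742 guard est 2.0394044264835287
```

View pics/t2.png

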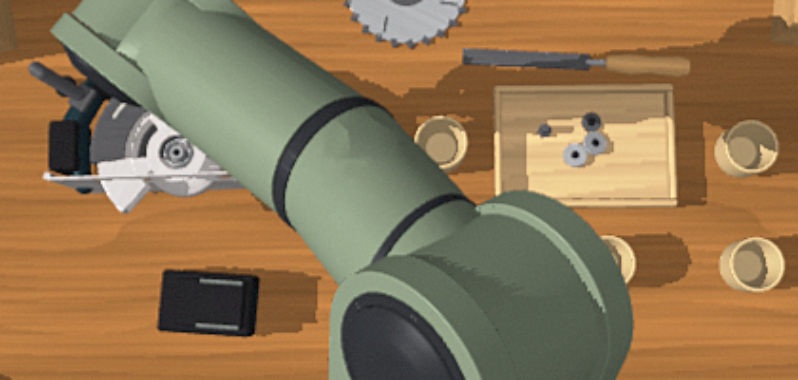

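The top view shows the guard swung round, the battery, file and blade undisturbed, the fixings in the tray and the cup standing. The sharp rise in force confirms the stop, so I ease off slightly and check before handing in.

```bash
python3 -m creep '[[[-0.9,0,0.1,0,0,0,0],[-0.9,0,0,0,0,0,0],[-0.9,0,0,0,0,0,0],[-0.9,0,0,0,0,0,0],[-0.9,0,0,0,0,0,0],[-0.9,0,0,0,0,0,0]]]';python3 a.py; python3 -c "
from workcell import bot
print(bot.job_done())"
```

```text
clock: 27.35
position: [0.6223, 0.1712, 0.321]
tool_rot: [3.136, 0.007, 2.425]
force: [25.5, 6.3, -10.6]
grip_width: 0.0137
finger_force: 59.6
27.35 q [ 0.197  0.807 -0.917  1.588  0.705  1.097 -0.048] p [0.6223 0.1712 0.321 ] rpy [3.136 0.007 2.425] grasp [0.6237 0.1711 0.166 ] F [ 25.5   6.3 -10.6] 59.610157994757174 0.013744069851124734
r 0.08348266903596085 guard est 2.0344943448423694
the job is handed in; nothing more can be done
None
```

I handed the job in at 27.4 s with all four fixings in the tray, the empty cup upright on the bench, and the guard held against its stop by the gripper; the judge's verdict was not shown.

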